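# Level the herb-balance platform

## Task

The front foot of the steel balance platform has sunk. Gently lay the spirit level lengthwise on the middle of the platform's plate, let go of it, and then turn the black knob of the front foot until the bubble stands between the two lines of the vial. Then press down firmly on top of the level with the fingers, about 10 N and without forcing it, with the bubble still between the lines, and finish while you keep pressing, so that I can tighten the lock nut; leave the other things on the bench where they are.

Things in the scene. Friction and masses are not known exactly. Their poses are not given: they have to be found in the camera images.
- platform: the steel balance platform, which does not slide; origin on the bench under the plate's centre, z up, x from the single front foot to the two rear feet. Rear feet fixed, 90 mm behind the origin, 62 mm to either side; their studs and nuts stand 11 mm out of the plate. At the start the front foot is 1 to 2.5 mm low; crosswise the plate is level
- plate_top (a point): centre of the upper face of the platform's stainless plate, 220 mm (x) by 170 mm (y) by 12 mm; upper face 42 mm above the bench when level. Axes as the platform's, tilting with the plate. A tongue 60 mm wide sticks out 50 mm from the middle of the front edge and carries the adjustable front foot
- knob_mid (a point): middle of the front foot's round black knob, on its upright axis, 135 mm in front of the plate's centre: 40 mm diameter, 26 mm high, top 80 mm above the bench, 12 mm free under it. Clockwise from above raises the plate's front: 5 mm a turn, on 225 mm from front to rear feet (3.5 thousandths of slope a radian). Stiff (0.1 N m), stays where left, keeps its height; range over a turn
- level: spirit level: aluminium bar 160 mm long (x), 24 mm wide, 36 mm high (z), black ends, about 0.3 kg, standing on its underside; origin at the centre of the underside. Its vial, with two black lines 21 mm apart, lies in a notch 56 mm long in the middle of the top, about 1 mm below it; beyond 28 mm from the middle the top is solid metal
- bubble (a joint): place of the pale 15 mm bubble's centre along the level's x axis, m from the vial's middle (between the lines: within 0.0025 of 0; travel 0.016 either way). It goes to the higher end, 1 mm for each thousandth of slope along the level, and takes about 2 s to rest after a movement
- tray: bystander: open steel instrument tray 180 x 100 x 30 mm, origin under its centre
- cup: bystander: steel cup 72 mm wide, 75 mm high, origin under its centre
- needle_box: bystander: paper box 115 x 55 x 45 mm, origin under its centre
- jar: bystander: clear jar with steel lid, 80 mm wide, 95 mm high, origin under its centre
- gourd: bystander: dry bottle gourd 92 mm wide, 140 mm high, origin under its centre
- moxa_case: bystander: wooden case 200 x 45 x 30 mm, origin under its centre
- spatula: bystander: steel spatula 190 mm long lying flat

How it is judged:
By the outcome, as a careful person would: the job done as asked, in the order asked, and still so for the second after the job is handed in, while the arm keeps its last pose, push and grip.
It also fails if it takes over 72 s, if anything falls off the work surface, if the arm or the gripper's body presses on something with over 40 N, if the wrist force passes 120 N, or if a joint passes its speed limit or range.

## Robot

A 6-joint arm with a two-finger parallel gripper is mounted at the origin on the work surface. World frame = base frame: x ahead of the robot, y to its left, z up, the work surface at z = 0. Lengths are in m, angles in rad, forces in N, time in s.
With the tool pointing down it reaches from about 0.3 to 0.85 m from the base axis. Payload 4.2 kg.
Tool frame: the origin (TCP) lies at the very end of the fingers, on their centre line; the grasp point (between the pads) lies 19 mm behind it; z points along the fingers, y is the line along which they close (so a half turn about z gives the same grasp; the last joint's range is limited). The gripper opens to 91 mm and grips with 3 to 60 N. Pads are 32 mm wide; open, the fingers measure 118 mm over their backs; the gripper's body (76 mm by 178 mm) begins 60 mm behind the grasp point.
Start: joints at [-1.33, 0.32, 1.565, -0, 1.257, -0.02], TCP at [0.148, -0.556, 0.214] pointing down, gripper open.
Joint ranges: [-3.11, 3.11], [-0.84, 2.01], [0.21, 2.61], [-1.34, 4.49], [0.05, 2.63], [-2.56, 2.56]. Speed limits (rad/s): [2.57, 2.57, 3.14, 3.14, 3.14, 3.14].

## Interface

Orientations are given as a unit quaternion [w, x, y, z].
In Python, from bench import state, imaging, sign_off gives the robot as it stands. The module is installed in compiled form; this text tells all that it offers.
- The arm moves only by the tool drive_tool, never from a script. Its argument "motion" is a list of rows, each a list of 4 numbers: the shift along the tool's x, y, z each as a share of 15 cm, from -1 to 1, then the turn about the tool's z as a share of pi rad, from -1 to 1. In form: [[dx, dy, dz, turn], ...]. A call has 1 to 20 rows; each row shifts and turns the commanded pose from where the row before left it, along the tool's axes as they then stand; what a row does not reach is not made up. A row lasts 1/12 s, in which the tool goes at most 41.7 mm and 7.16 degrees, less where a joint would pass 70% of its speed; a pose out of reach is approached as far as the arm can. A call with a number of a shift or a turn outside -1 to 1 is refused whole. A call with a gripper value outside its range is refused whole. "jaw" is the closure, from -1 (fully open) to 1 (shut), set as the call begins (left out, the last holds). The fingers move at their own pace and stop on an object; "newtons" is the grip in N (left out, the last holds). Time passes only in rows, so rows that do not move let the fingers close. It gives the time, the measured TCP pose, the force, the opening and the grip force at its end, in the units of the state.
- state(): the state, without advancing time (a new reading comes with each control period).
- imaging.get_image(name): name is "side" or "top" or "wrist"; returns (picture, depth): 480x640x3 uint8, red, green, blue; 480x640 float32, m along the optical axis (not along the pixel's ray), 0 where there is no reading.
- imaging.get_calibration(name): a dict with "fx", "fy", "cx", "cy" (pixels), "R" (3x3) and "t" (3): a world point X has camera coordinates R X + t. Camera axes: x right, y down, z forward; pixel columns grow to the right and rows downward; lengths in m; the calibration is good to about 2 mm. A picture is of the moment at which its call begins: read the wrist's pose just before it. get_calibration takes no time and is no camera call; for the wrist camera it gives the pose at the moment of the call.
- sign_off(): hands the job in; it is judged then, once.
Trained networks look in the newest picture that a camera, given by its name, has taken for a name from the list of things; names that differ only in an ending like _2 or _b are one class to them, and where a whole thing is asked for, a point or a joint stands for the part that bears it (a point fixed in the world has none). Each returns a list of dicts, best first, with "score" (0 to 1); they miss things now and then, are a little off and sometimes report something else, mostly with a low value. They report only what shows in the picture. A call takes as long as a camera call.
- imaging.spot_in(camera, label): "xyz" ([x, y, z] in m, in world coordinates, good to about 4 mm: the middle of the surface that is visible of it).
The state is a dict: "t": time; "joint_positions": joint angles; "joint_vel": joint speeds; "joint_torque": joint torques, N m; "position": TCP position; "orientation": TCP orientation; "ft_force": force on the tool from outside, world axes, zero at the start; "ft_torque": the same for the moment, N m; "opening": finger opening in m; "gripper_force": force on a finger pad.
Only numpy, scipy, OpenCV 4.12 (cv2) and the standard library are available. Lean on these libraries where they do the work, as an engineer would, in place of code of your own. Each camera call takes 0.05 s, during which the arm holds its last target. There are 200 camera calls.

## Working session

There is one attempt and no reset: what is moved stays moved. The work goes in short steps, Python scripts to look and compute and a tool call to move; the robot and the scene stay as the last step left them, time stands still between calls to the robot, and variables do not carry over. Pictures are saved under pics/ and viewed, at most 10 in all, crops included, and the job is handed in when it is done.

Besides the shell and the picture viewer there is one more tool, called after "Emit:" as name(argument=value, ...), one argument or row to a line, values as JSON. drive_tool: Moves the arm, as the interface text tells. Its arguments: {"type":"object","properties":{"motion":{"type":"array"},"jaw":{"type":"number"},"newtons":{"type":"number"}},"required":["motion"]}

```bash
mkdir -p pics; cat > h.py <<'E'
import numpy as np, cv2
from bench import state, imaging, sign_off
def snap(cam,name,crop=None,scale=1):
    p,d=imaging.get_image(cam); c=imaging.get_calibration(cam)
    q=p if crop is None else p[crop[0]:crop[1],crop[2]:crop[3]]
    if scale!=1: q=cv2.resize(q,None,fx=scale,fy=scale,interpolation=cv2.INTER_CUBIC)
    if name: cv2.imwrite('pics/'+name,cv2.cvtColor(q,cv2.COLOR_RGB2BGR))
    return p,d,c
def cloud(d,c):
    v,u=np.mgrid[:d.shape[0],:d.shape[1]]
    X=np.stack([(u-c['cx'])/c['fx']*d,(v-c['cy'])/c['fy']*d,d],-1)
    return (X-np.array(c['t']))@np.array(c['R'])
E
python3 - <<'E'
from h import *
s=state();print(s['t'],s['position'],s['orientation'],s['opening'],s['ft_force'])
p1,d,c=snap('top',None)
for n in ['platform','plate_top','knob_mid','level','bubble','tray','cup','needle_box','jar','gourd','moxa_case','spatula']:
    print(n,[(np.round(r['xyz'],3),round(r['score'],2)) for r in imaging.spot_in('top',n)[:2]])
p2,_,c2=snap('side',None)
cv2.imwrite('pics/a.png',cv2.cvtColor(cv2.resize(np.vstack([p1,p2]),(450*1,600)) if 0 else p1,cv2.COLOR_RGB2BGR))
cv2.imwrite('pics/b.png',cv2.cvtColor(p2,cv2.COLOR_RGB2BGR))
np.save('top_d.npy',d)
print(c,c2)
E
```

```text
0.0 [ 0.14813188 -0.55507708  0.21312398] [-8.67118872e-04  9.91508216e-01  1.30041129e-01 -1.03666627e-04] 0.09120509979738302 [ 0.19281412 -0.1072111  -0.52664832]
platform [(array([ 0.604, -0.013,  0.042]), 0.91)]
plate_top [(array([ 0.611, -0.008,  0.042]), 0.66)]
knob_mid [(array([ 0.494, -0.055,  0.084]), 0.53)]
level [(array([0.536, 0.321, 0.036]), 0.93)]
bubble []
tray [(array([ 0.541, -0.352,  0.004]), 0.8)]
cup [(array([ 0.34 , -0.165,  0.009]), 0.73)]
needle_box [(array([0.342, 0.166, 0.047]), 0.95)]
jar []
gourd [(array([ 0.738, -0.201,  0.062]), 0.97)]
moxa_case [(array([ 0.27 , -0.369,  0.033]), 0.63)]
spatula []
{'fx': 624.026316721636, 'fy': 624.026316721636, 'cx': 310.26113786379653, 'cy': 238.62214219712538, 'R': array([[-0.02755498, -0.99956474,  0.01053842],
       [-0.99399924,  0.02628207, -0.10618267],
       [ 0.10585949, -0.01340104, -0.99429079]]), 't': array([0.01143975, 0.51783374, 1.63731287])} {'fx': 537.8153474014433, 'fy': 537.8153474014433, 'cx': 318.199134683683, 'cy': 233.62411159956014, 'R': array([[ 0.99816684, -0.05678596, -0.02093588],
       [-0.05494622, -0.70522685, -0.70684935],
       [ 0.02537457,  0.70670393, -0.70705423]]), 't': array([-0.49492104,  0.0825329 ,  1.20263194])}
```

View pics/a.png

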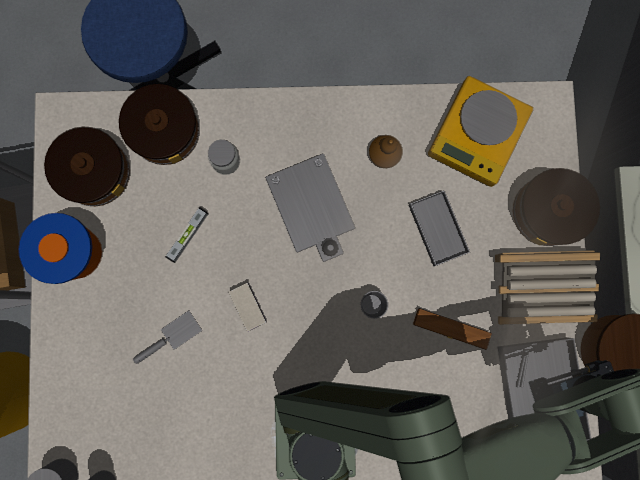

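View pics/b.png

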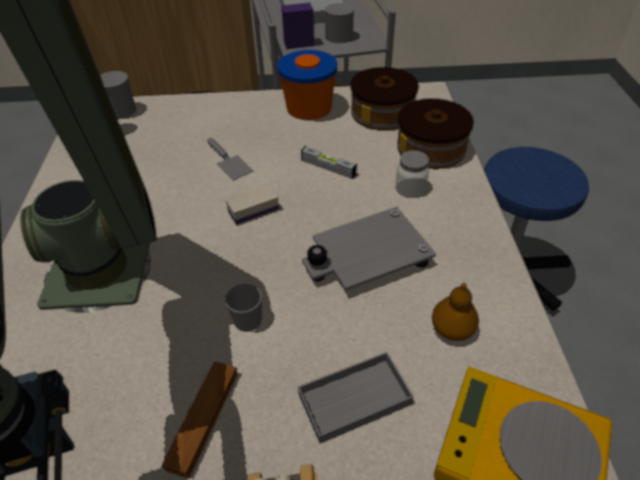

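The top view shows the level at about (187,234), the plate centred at (310,205), the knob at (330,247) and the box at (248,305). The side view agrees. Next I'll fit the level and plate from depth.

```bash
python3 - <<'E'
from h import *
d=np.load('top_d.npy');c=imaging.get_calibration('top');W=cloud(d,c)
def fit(cen,r,z0,z1,n):
    m=(np.hypot(W[...,0]-cen[0],W[...,1]-cen[1])<r)&(W[...,2]>z0)&(W[...,2]<z1)&(d>0)
    k,l,st,ce=cv2.connectedComponentsWithStats(m.astype(np.uint8)); i=1+np.argmax(st[1:,4])
    P=W[l==i]; print(n,len(P),cv2.minAreaRect((P[:,:2]*1000).astype(np.float32)),np.median(P[:,2]),P.mean(0))
fit((.536,.321),.11,.02,.06,'level')
fit((.611,-.008),.2,.03,.055,'plate')
fit((.494,-.055),.05,.07,.09,'knob')
fit((.34,.166),.1,.02,.07,'box')
fit((.72,.22),.1,.06,.12,'jar')
s=state();R=np.array(imaging.get_calibration('wrist')['R']);t=np.array(imaging.get_calibration('wrist')['t']);print('wristcam',-R.T@t-s['position'],R)
E
```

```text
level 607 ((538.3417358398438, 326.52459716796875), (26.92169761657715, 160.81129455566406), 54.59543991088867) 0.0355076206311763 [0.53708753 0.32631278 0.03488145]
plate 5388 ((591.6859130859375, -13.41131591796875), (270.9941101074219, 170.6099853515625), 21.191795349121094) 0.041988914637537754 [ 0.60786496 -0.00625293  0.04204134]
knob 190 ((488.271728515625, -52.445953369140625), (38.53234100341797, 39.36796569824219), 45.05410385131836) 0.08040344067921854 [ 0.48824658 -0.05231779  0.0806095 ]
box 964 ((342.24896240234375, 167.7299041748047), (115.22266387939453, 56.01403045654297), 24.417356491088867) 0.046082180289692264 [0.34254426 0.16702002 0.04566943]
jar 729 ((739.53515625, 222.49330139160156), (75.6719741821289, 75.11164093017578), 73.25630187988281) 0.09406905664072461 [0.73695566 0.22078145 0.0897648 ]
wristcam [0.06478689 0.01667746 0.17213151] [[ 2.58041329e-01 -9.66133799e-01 -3.94149743e-04]
 [-9.37817460e-01 -2.50576422e-01  2.40228785e-01]
 [-2.32191913e-01 -6.16193144e-02 -9.70716218e-01]]
```

Emit:
drive_tool(
  motion=[
    [0.155, -0.193, 0, 0],
    [0.155, -0.193, 0, 0],
    [0.155, -0.193, 0, 0],
    [0.155, -0.193, 0, 0],
    [0.155, -0.193, 0, 0],
    [0.155, -0.193, 0, 0],
    [0.155, -0.193, 0, 0],
    [0.155, -0.193, 0, 0],
    [0.155, -0.193, 0, 0],
    [0.155, -0.193, 0, 0],
    [0.155, -0.193, 0, 0],
    [0.155, -0.193, 0, 0],
    [0.155, -0.193, 0, 0],
    [0.155, -0.193, 0, 0],
    [0.155, -0.193, 0, 0],
    [0.155, -0.193, 0, 0],
    [0.155, -0.193, 0, 0],
    [0.155, -0.193, 0, 0],
    [0.155, -0.193, 0, 0],
    [0.155, -0.193, 0, 0],
  ],
)

```text
t: 2.37
position: [0.4486, 0.1257, 0.2141]
orientation: [0.0, 0.991, 0.13, 0.0]
ft_force: [0.7, -0.8, 0.8]
opening: 0.0911
gripper_force: 0.0
```

Emit:
drive_tool(
  motion=[
    [0.155, -0.193, 0, 0],
    [0.155, -0.193, 0, 0],
    [0.155, -0.193, 0, 0],
    [0.155, -0.193, 0, 0],
    [0.155, -0.193, 0, 0],
    [0.155, -0.193, 0, 0],
    [0, 0, 0, -0.0395],
    [0, 0, 0, -0.0395],
    [0, 0, 0, -0.0395],
    [0, 0, 0, -0.0395],
    [0, 0, 0, -0.0395],
    [0, 0, 0, -0.0395],
    [0, 0, 0, -0.0395],
    [0, 0, 0, -0.0395],
    [0, 0, 0, -0.0395],
    [0, 0, 0, -0.0395],
    [0, 0, 0, -0.0395],
    [0, 0, 0, -0.0395],
    [0, 0, 0, -0.0395],
    [0, 0, 0, -0.0395],
  ],
)

```text
t: 4.03
position: [0.5382, 0.3275, 0.2138]
orientation: [0.0, 0.539, 0.843, -0.0]
ft_force: [-0.0, -0.7, -0.1]
opening: 0.0911
gripper_force: 0.0
```

Emit:
drive_tool(
  motion=[
    [0, 0, 0, -0.0395],
    [0, 0, 0, -0.0395],
    [0, 0, 0, -0.0395],
    [0, 0, 0, -0.0395],
    [0, 0, 0, 0],
    [0, 0, 0, 0],
  ],
)

```text
t: 4.53
position: [0.5382, 0.3275, 0.2139]
orientation: [0.0, 0.319, 0.948, -0.0]
ft_force: [-0.4, -0.0, -0.2]
opening: 0.0911
gripper_force: 0.0
```

```bash
cat >> h.py <<'E'
def yaw():
    q=state()['orientation']; return np.degrees(2*np.arctan2(q[2],q[1]))%360
def go(x,y,z,yw=None):
    s=state();p=np.array(s['position']);a=np.radians(yaw());D=np.array([x,y,z])-p
    dx=D[0]*np.cos(a)+D[1]*np.sin(a);dy=D[0]*np.sin(a)-D[1]*np.cos(a)
    print('yaw',yaw().round(2),'total shares dx %.3f dy %.3f dz %.3f rows>=%.1f'%(dx/.15,dy/.15,-D[2]/.15,np.linalg.norm(D)/.0417),end=' ')
    if yw is not None:
        th=-((yw-yaw()+180)%360-180);print('turn total %.3f (%.1f deg) rows>=%.1f'%(th/180,th,abs(th)/7.16),end='')
    print()
def rect(W,d,cen,r,z0,z1,n):
    m=(np.hypot(W[...,0]-cen[0],W[...,1]-cen[1])<r)&(W[...,2]>z0)&(W[...,2]<z1)&(d>0)
    k,l,st,ce=cv2.connectedComponentsWithStats(m.astype(np.uint8)); i=1+np.argmax(st[1:,4])
    P=W[l==i]; print(n,len(P),np.round(np.array(sum([list(v) if isinstance(v,tuple) else [v] for v in cv2.minAreaRect((P[:,:2]*1000).astype(np.float32))],[])),1),np.median(P[:,2]).round(4)); return P
E
python3 - <<'E'
from h import *
p,d,c=snap('wrist','w1.png'); W=cloud(d,c)
rect(W,d,(.538,.327),.12,.02,.06,'level')
rect(W,d,(.538,.327),.12,.03,.06,'leveltop')
go(.538,.327,.010,144.6)
E
```

```text
level 5426 [538.9 327.4  24.5 161.5  55.3] 0.0369
leveltop 5339 [538.8 327.2  24.5 161.5  55.1] 0.0369
yaw 142.75 total shares dx -0.001 dy -0.004 dz 1.359 rows>=4.9 turn total -0.010 (-1.9 deg) rows>=0.3
```

View pics/w1.png

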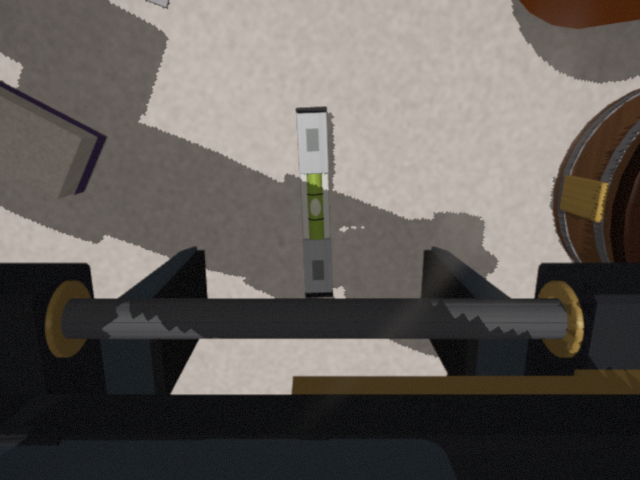

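The picture shows the level running vertically from (312,107) to (318,296), with the vial at about (315,205) and clear space on both sides for the fingers. I'll lower and grip.

Emit:
drive_tool(
  motion=[
    [0.004, 0.001, 0, -0.013],
    [0, 0, 0.2, 0],
    [0, 0, 0.2, 0],
    [0, 0, 0.2, 0],
    [0, 0, 0.2, 0],
    [0, 0, 0.2, 0],
    [0, 0, 0.2, 0],
    [0, 0, 0.08, 0],
    [0, 0, 0.05, 0],
    [0, 0, 0.03, 0],
    [0, 0, 0, 0],
    [0, 0, 0, 0],
  ],
  jaw=-0.3,
)

```text
t: 5.58
position: [0.5389, 0.3286, 0.0114]
orientation: [0.001, 0.299, 0.954, 0.001]
ft_force: [1.2, -0.2, -0.8]
opening: 0.0593
gripper_force: 0.0
```

Emit:
drive_tool(
  motion=[
    [0, 0, 0, 0],
    [0, 0, 0, 0],
    [0, 0, 0, 0],
    [0, 0, 0, 0],
    [0, 0, 0, 0],
    [0, 0, 0, 0],
    [0, 0, 0, 0],
    [0, 0, 0, 0],
  ],
  jaw=1,
  newtons=25,
)

```text
t: 6.25
position: [0.5381, 0.3282, 0.0102]
orientation: [0.0, 0.299, 0.954, 0.0]
ft_force: [-0.9, 0.5, 1.0]
opening: 0.0238
gripper_force: 25.0
```

Emit:
drive_tool(
  motion=[
    [0, 0, -0.05, 0],
    [0, 0, -0.1, 0],
    [0, 0, -0.2, 0],
    [0, 0, -0.2, 0],
    [0, 0, -0.2, 0],
    [0, 0, -0.1, 0],
    [0, 0, 0, 0],
    [0, 0, 0, 0],
  ],
)

```text
t: 6.92
position: [0.5376, 0.3278, 0.1375]
orientation: [0.0, 0.299, 0.954, -0.0]
ft_force: [-0.8, -0.4, -3.0]
opening: 0.0238
gripper_force: 25.0
```

```bash
python3 - <<'E'
from h import *
p,d,c=snap('wrist',None); W=cloud(d,c)
s=state();z=s['position'][2];print(s['position'],s['opening'],s['gripper_force'])
rect(W,d,s['position'][:2],.09,z+.01,z+.05,'level')
go(.6145,-.004,.15,201.2)
E
```

```text
[0.53682024 0.32734778 0.13603082] 0.023893629020567127 24.999436140060425
level 17138 [503.6 349.5  45.8  78.7  55.7] 0.1631
yaw 145.26 total shares dx -1.684 dy -1.520 dz -0.093 rows>=8.2 turn total -0.311 (-55.9 deg) rows>=7.8
```

Emit:
drive_tool(
  motion=[
    [-0.153, -0.138, -0.01, 0],
    [-0.153, -0.138, -0.01, 0],
    [-0.153, -0.138, -0.01, 0],
    [-0.153, -0.138, -0.01, 0],
    [-0.153, -0.138, -0.01, 0],
    [-0.153, -0.138, -0.01, 0],
    [-0.153, -0.138, -0.01, 0],
    [-0.153, -0.138, -0.01, 0],
    [-0.153, -0.138, -0.01, 0],
    [-0.153, -0.138, -0.01, 0],
    [-0.153, -0.138, -0.01, 0],
    [0, 0, 0, -0.039],
    [0, 0, 0, -0.039],
    [0, 0, 0, -0.039],
    [0, 0, 0, -0.039],
    [0, 0, 0, -0.039],
    [0, 0, 0, -0.039],
    [0, 0, 0, -0.039],
    [0, 0, 0, -0.038],
    [0, 0, 0, 0],
  ],
)

```text
t: 8.63
position: [0.6141, -0.003, 0.1512]
orientation: [-0.003, -0.185, 0.983, 0.0]
ft_force: [0.0, -0.0, -3.6]
opening: 0.0239
gripper_force: 25.0
```

Emit:
drive_tool(
  motion=[
    [0, 0, 0, 0],
    [0, 0, 0, 0],
    [0, 0, 0, 0],
  ],
)

```text
t: 8.88
position: [0.6152, -0.0029, 0.1531]
orientation: [-0.001, -0.183, 0.983, 0.0]
ft_force: [-0.4, 0.5, -3.5]
opening: 0.0238
gripper_force: 25.0
```

```bash
python3 - <<'E'
from h import *
p,d,c=snap('wrist','w2.png'); W=cloud(d,c)
s=state();print(s['t'],s['position'],s['ft_force'])
P=rect(W,d,(.488,-.052),.05,.07,.09,'knob')
rect(W,d,(.6145,-.004),.2,.03,.055,'plate')
go(.6145,-.004,.056,201.2)
E
```

```text
8.9333 [ 0.61534708 -0.00295062  0.15342031] [ 0.513161   -0.23504708 -2.83235695]
knob 2040 [500.7 -47.7  17.7  39.9  23.7] 0.0811
plate 43329 [566.6 -22.8 177.2 170.8  21.3] 0.0423
yaw 201.17 total shares dx 0.008 dy -0.004 dz 0.649 rows>=2.3 turn total -0.000 (-0.0 deg) rows>=0.0
```

View pics/w2.png

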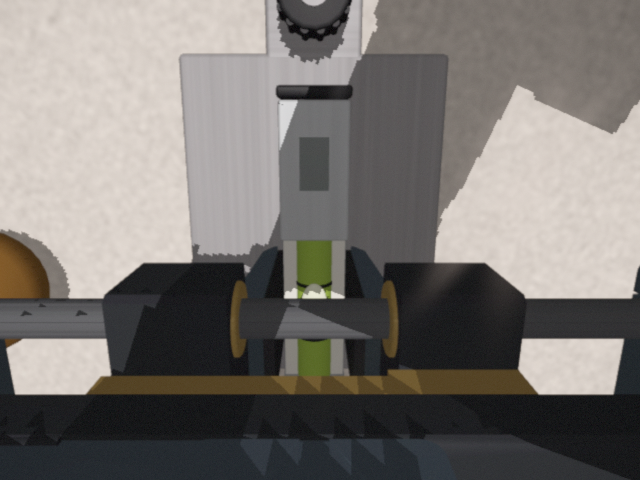

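The level hangs centred over the plate: plate edges are at columns 181 and 447, the level at 314, and the knob at (314,5). I'll lower it gently.

Emit:
drive_tool(
  motion=[
    [0.002, 0, 0.1, 0],
    [0.002, 0, 0.15, 0],
    [0.002, 0, 0.15, 0],
    [0.002, 0, 0.1, 0],
    [0, 0, 0.06, 0],
    [0, 0, 0.04, 0],
    [0, 0, 0.02, 0],
    [0, 0, 0, 0],
    [0, 0, 0, 0],
    [0, 0, 0, 0],
  ],
)

```text
t: 9.77
position: [0.6153, -0.0034, 0.062]
orientation: [0.001, -0.184, 0.983, -0.0]
ft_force: [-0.4, 1.5, -3.1]
opening: 0.0236
gripper_force: 25.0
```

Emit:
drive_tool(
  motion=[
    [0, 0, 0.007, 0],
    [0, 0, 0.007, 0],
    [0, 0, 0.007, 0],
    [0, 0, 0.007, 0],
    [0, 0, 0, 0],
  ],
)

```text
t: 10.18
position: [0.6143, -0.0034, 0.0565]
orientation: [-0.0, -0.184, 0.983, 0.0]
ft_force: [-0.1, -0.3, -3.7]
opening: 0.0237
gripper_force: 25.0
```

Emit:
drive_tool(
  motion=[
    [0, 0, 0.007, 0],
    [0, 0, 0.007, 0],
    [0, 0, 0.007, 0],
    [0, 0, 0, 0],
    [0, 0, 0, 0],
  ],
)

```text
t: 10.6
position: [0.6144, -0.0034, 0.0535]
orientation: [-0.0, -0.184, 0.983, -0.0]
ft_force: [0.4, 1.3, -3.4]
opening: 0.0238
gripper_force: 25.0
```

Emit:
drive_tool(
  motion=[
    [0, 0, 0.007, 0],
    [0, 0, 0, 0],
    [0, 0, 0, 0],
  ],
)

```text
t: 10.85
position: [0.6144, -0.0034, 0.0525]
orientation: [-0.0, -0.184, 0.983, -0.0]
ft_force: [0.4, -0.1, -3.2]
opening: 0.0237
gripper_force: 25.0
```

Emit:
drive_tool(
  motion=[
    [0, 0, 0.004, 0],
    [0, 0, 0, 0],
    [0, 0, 0, 0],
  ],
)

```text
t: 11.1
position: [0.6145, -0.0034, 0.052]
orientation: [0.0, -0.184, 0.983, -0.0]
ft_force: [0.4, -0.2, -3.0]
opening: 0.0236
gripper_force: 25.0
```

Emit:
drive_tool(
  motion=[
    [0, 0, 0.003, 0],
    [0, 0, 0, 0],
    [0, 0, 0, 0],
  ],
)

```text
t: 11.35
position: [0.6145, -0.0034, 0.0518]
orientation: [0.0, -0.184, 0.983, -0.0]
ft_force: [-1.4, 0.3, -0.1]
opening: 0.0239
gripper_force: 25.0
```

Emit:
drive_tool(
  motion=[
    [0, 0, 0.002, 0],
    [0, 0, 0, 0],
  ],
)

```text
t: 11.52
position: [0.6145, -0.0034, 0.0516]
orientation: [0.0, -0.184, 0.983, -0.0]
ft_force: [-0.9, -0.9, 1.5]
opening: 0.0238
gripper_force: 25.0
```

Emit:
drive_tool(
  motion=[
    [0, 0, 0, 0],
    [0, 0, 0, 0],
    [0, 0, 0, 0],
    [0, 0, 0, 0],
    [0, 0, 0, 0],
  ],
  jaw=-0.2,
)

```text
t: 11.93
position: [0.6146, -0.0034, 0.0512]
orientation: [0.0, -0.184, 0.983, -0.0]
ft_force: [-0.8, -0.2, -0.3]
opening: 0.0534
gripper_force: 0.0
```

Emit:
drive_tool(
  motion=[
    [0, 0, -0.1, 0],
    [0, 0, -0.2, 0],
    [0, 0, -0.2, 0],
    [0, 0, -0.15, 0],
    [0.13, 0, 0, 0],
    [0.2, 0, 0, 0],
    [0.2, 0, 0, 0],
    [0.2, 0, 0, 0],
    [0.17, 0, 0, 0],
    [0, 0, 0, 0],
    [0, 0, 0, 0],
    [0, 0, 0, 0],
  ],
)

```text
t: 12.93
position: [0.4897, -0.0523, 0.1491]
orientation: [0.001, -0.184, 0.983, -0.0]
ft_force: [-0.0, 0.3, 0.2]
opening: 0.0549
gripper_force: 0.0
```

```bash
python3 - <<'E'
from h import *
p,d,c=snap('wrist','w3.png'); W=cloud(d,c)
s=state();print(s['t'],s['position'],s['ft_force'],s['opening'])
rect(W,d,(.488,-.052),.05,.07,.09,'knob')
rect(W,d,(.6145,-.004),.09,.065,.09,'level')
go(.4885,-.0523,.050,201.2)
p,d,c=snap('top','t3.png',(150,270,250,370),5); 
E
```

```text
12.9833 [ 0.48999251 -0.05216792  0.14898997] [ 0.05391068 -0.26699332 -0.43546249] 0.054710616023461
knob 3787 [489.1 -52.6  42.6  41.6   6.3] 0.081
level 1380 [561.6 -24.3  27.   23.6  20.9] 0.0779
yaw 201.26 total shares dx 0.010 dy 0.003 dz 0.660 rows>=2.4 turn total 0.000 (0.1 deg) rows>=0.0
```

View pics/w3.png

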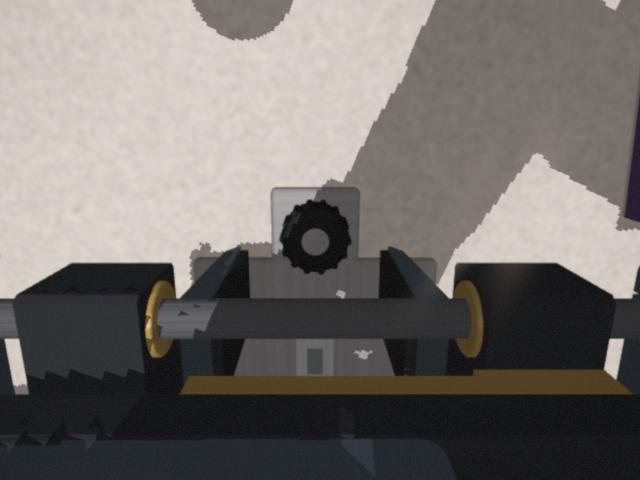

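The knob is centred between the fingers at (315,237), and the level stays on the plate. I'll grip the knob and turn it clockwise about 110° first; the need lies between 73° and 180°.

Emit:
drive_tool(
  motion=[
    [0.006, 0.003, 0.1, 0],
    [0, 0, 0.2, 0],
    [0, 0, 0.2, 0],
    [0, 0, 0.1, 0],
    [0, 0, 0.06, 0],
    [0, 0, 0, 0],
    [0, 0, 0, 0],
  ],
)

```text
t: 13.62
position: [0.4885, -0.0521, 0.0497]
orientation: [0.0, -0.185, 0.983, -0.0]
ft_force: [0.9, -0.5, 0.6]
opening: 0.0542
gripper_force: 0.0
```

Emit:
drive_tool(
  motion=[
    [0, 0, 0, 0],
    [0, 0, 0, 0],
    [0, 0, 0, 0],
    [0, 0, 0, 0],
    [0, 0, 0, 0],
  ],
  jaw=1,
  newtons=40,
)

```text
t: 14.03
position: [0.4886, -0.0522, 0.0508]
orientation: [0.001, -0.184, 0.983, -0.0]
ft_force: [-0.0, 1.8, 6.0]
opening: 0.0392
gripper_force: 40.0
```

Emit:
drive_tool(
  motion=[
    [0, 0, 0, 0.01],
    [0, 0, 0, 0.02],
    [0, 0, 0, 0.035],
    [0, 0, 0, 0.035],
    [0, 0, 0, 0.035],
    [0, 0, 0, 0.035],
    [0, 0, 0, 0.035],
    [0, 0, 0, 0.035],
    [0, 0, 0, 0.035],
    [0, 0, 0, 0.035],
    [0, 0, 0, 0.035],
    [0, 0, 0, 0.035],
    [0, 0, 0, 0.035],
    [0, 0, 0, 0.035],
    [0, 0, 0, 0.035],
    [0, 0, 0, 0.035],
    [0, 0, 0, 0.035],
    [0, 0, 0, 0.035],
    [0, 0, 0, 0.02],
    [0, 0, 0, 0],
  ],
)

```text
t: 15.7
position: [0.4893, -0.0511, 0.0508]
orientation: [0.001, 0.699, 0.715, 0.002]
ft_force: [1.9, 6.8, 4.5]
opening: 0.0394
gripper_force: 40.0
```

Emit:
drive_tool(
  motion=[
    [0, 0, 0, 0],
    [0, 0, 0, 0],
    [0, 0, 0, 0],
  ],
  jaw=-0.2,
)

```text
t: 15.95
position: [0.4872, -0.0524, 0.0495]
orientation: [-0.0, 0.698, 0.716, -0.0]
ft_force: [-0.3, 0.2, -0.4]
opening: 0.0544
gripper_force: 0.0
```

Emit:
drive_tool(
  motion=[
    [0, 0, -0.15, 0],
    [0, 0, -0.2, 0],
    [0, 0, -0.25, 0],
    [0.01, 0.2, 0, 0],
    [0.01, 0.22, 0, 0],
    [0.01, 0.22, 0, 0],
    [0.01, 0.21, 0, 0],
    [0, 0, 0, 0],
    [0, 0, 0, 0],
    [0, 0, 0, 0],
    [0, 0, 0, 0],
    [0, 0, 0, 0],
    [0, 0, 0, 0],
    [0, 0, 0, 0],
    [0, 0, 0, 0],
  ],
)

```text
t: 17.2
position: [0.6146, -0.0431, 0.14]
orientation: [0.0, 0.698, 0.716, 0.0]
ft_force: [0.0, -0.8, 0.2]
opening: 0.0549
gripper_force: 0.0
```

```bash
python3 - <<'E'
from h import *
print(state()['t'],state()['position'])
p,d,c=snap('wrist','w4.png')
E
```

```text
17.2 [ 0.61461303 -0.04305757  0.13999248]
```

View pics/w4.png

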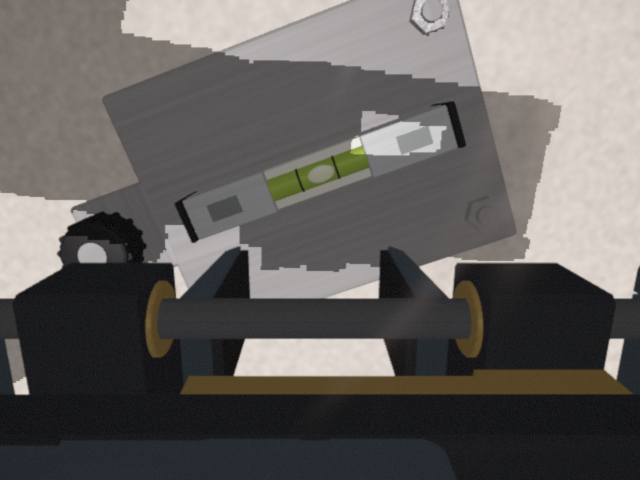

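The bubble is at about (321,174) between lines at about columns 299 and 335, so it is slightly to the rear. I'll let it settle and measure its profile.

Emit:
drive_tool(
  motion=[
    [0, 0, 0, 0],
    [0, 0, 0, 0],
    [0, 0, 0, 0],
    [0, 0, 0, 0],
    [0, 0, 0, 0],
    [0, 0, 0, 0],
  ],
)

```text
t: 17.75
position: [0.615, -0.043, 0.1397]
orientation: [0.0, 0.698, 0.716, -0.0]
ft_force: [0.7, -0.3, 0.3]
opening: 0.0548
gripper_force: 0.0
```

```bash
cat >> h.py <<'E'
def bubble(a,b,name,half=36):
    # a,b: approx pixels of two points along vial axis (front end, rear end of green); rectify strip 10 px/mm-ish
    p,d,c=snap('wrist',None); a=np.float32(a);b=np.float32(b);u=(b-a)/np.linalg.norm(b-a);n=np.float32([-u[1],u[0]])
    L=np.linalg.norm(b-a);src=np.float32([a-n*14,b-n*14,a+n*14]);k=760/L
    M=cv2.getAffineTransform(src,np.float32([[0,0],[760,0],[0,28*k]]))
    o=cv2.warpAffine(p,M,(760,int(28*k)),flags=cv2.INTER_CUBIC)
    cv2.imwrite('pics/'+name,cv2.cvtColor(o,cv2.COLOR_RGB2BGR))
    h=o.shape[0];s=o[int(h*.42):int(h*.58)].astype(float).mean(0)
    print('px/out',round(k,2));print('blue ',s[::16,2].astype(int).tolist());print('green',s[::16,1].astype(int).tolist())
E
python3 - <<'E'
from h import *
bubble((266,189),(368,156),'v1.png')
E
```

```text
px/out 7.09
blue  [111, 66, 44, 46, 46, 46, 46, 47, 45, 45, 46, 47, 49, 48, 44, 29, 47, 48, 48, 83, 116, 120, 122, 124, 125, 126, 125, 126, 125, 124, 117, 69, 26, 47, 50, 48, 47, 49, 48, 48, 47, 47, 47, 47, 48, 46, 57, 127]
green [110, 108, 111, 112, 112, 112, 112, 113, 112, 113, 113, 113, 114, 114, 103, 52, 114, 115, 114, 121, 132, 135, 138, 139, 140, 141, 141, 141, 139, 139, 134, 116, 42, 112, 115, 115, 114, 115, 114, 115, 114, 114, 113, 114, 113, 113, 110, 126]
```

View pics/v1.png

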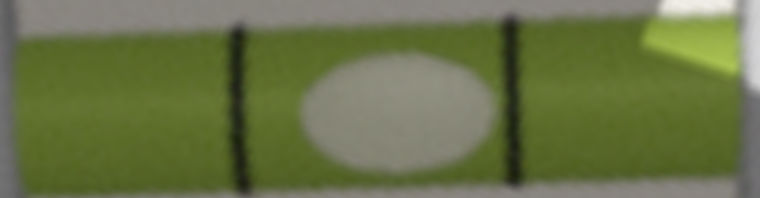

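Lines are at 239 and 511 in the rectified strip and the bubble centre is at 398. That is 1.8 mm to the rear, so it needs about 29° more clockwise.

Emit:
drive_tool(
  motion=[
    [-0.01, -0.21, 0, 0],
    [-0.01, -0.22, 0, 0],
    [-0.01, -0.22, 0, 0],
    [-0.01, -0.2, 0, 0],
    [0, 0, 0, 0],
    [0, 0, 0.2, 0],
    [0, 0, 0.25, 0],
    [0, 0, 0.1, 0],
    [0, 0, 0.05, 0],
    [0, 0, 0, 0],
    [0, 0, 0, 0],
  ],
)

```text
t: 18.72
position: [0.4887, -0.0523, 0.0502]
orientation: [0.001, 0.698, 0.716, 0.0]
ft_force: [0.5, -0.0, 0.3]
opening: 0.0545
gripper_force: 0.0
```

Emit:
drive_tool(
  motion=[
    [0, 0, 0, 0],
    [0, 0, 0, 0],
    [0, 0, 0, 0],
    [0, 0, 0, 0],
    [0, 0, 0, 0],
  ],
  jaw=1,
  newtons=40,
)

```text
t: 19.13
position: [0.4894, -0.0523, 0.0509]
orientation: [0.002, 0.698, 0.716, 0.001]
ft_force: [2.6, 0.6, 4.8]
opening: 0.0395
gripper_force: 40.0
```

Emit:
drive_tool(
  motion=[
    [0, 0, 0, 0.01],
    [0, 0, 0, 0.02],
    [0, 0, 0, 0.035],
    [0, 0, 0, 0.035],
    [0, 0, 0, 0.03],
    [0, 0, 0, 0.02],
    [0, 0, 0, 0.01],
    [0, 0, 0, 0],
    [0, 0, 0, 0],
  ],
)

```text
t: 19.88
position: [0.4892, -0.0523, 0.0509]
orientation: [0.001, 0.854, 0.52, 0.002]
ft_force: [1.4, 1.3, 5.6]
opening: 0.039
gripper_force: 40.0
```

Emit:
drive_tool(
  motion=[
    [0, 0, 0, 0],
    [0, 0, 0, 0],
    [0, 0, 0, 0],
  ],
  jaw=-0.2,
)

```text
t: 20.13
position: [0.4867, -0.0522, 0.0494]
orientation: [-0.0, 0.854, 0.52, -0.001]
ft_force: [-0.0, 0.7, -0.4]
opening: 0.0541
gripper_force: 0.0
```

Emit:
drive_tool(
  motion=[
    [0, 0, -0.15, 0],
    [0, 0, -0.25, 0],
    [0, 0, -0.25, 0],
    [0, 0, -0.05, 0],
    [0, 0, 0, -0.035],
    [0, 0, 0, -0.039],
    [0, 0, 0, -0.039],
    [0, 0, 0, -0.039],
    [0, 0, 0, -0.039],
    [0, 0, 0, -0.039],
    [0, 0, 0, -0.035],
    [0, 0, 0, 0],
    [0, 0, 0, 0],
  ],
  jaw=-1,
)

```text
t: 21.22
position: [0.4871, -0.0521, 0.1542]
orientation: [-0.001, 0.572, 0.82, -0.0]
ft_force: [0.2, -0.3, 0.2]
opening: 0.0913
gripper_force: 0.0
```

```bash
python3 - <<'E'
from h import *
print(state()['t'],state()['position'],state()['orientation'])
a=np.radians(111.2)
go(.6145-.04*np.cos(a),-.0036-.04*np.sin(a),.14,111.2)
E
```

```text
21.2167 [ 0.48709502 -0.05214915  0.15418422] [-5.37100622e-04  5.72301904e-01  8.20042761e-01 -3.34789411e-04]
yaw 110.18 total shares dx -0.256 dy 0.914 dz 0.095 rows>=3.4 turn total -0.006 (-1.0 deg) rows>=0.1
```

Emit:
drive_tool(
  motion=[
    [-0.064, 0.23, 0.02, -0.006],
    [-0.064, 0.23, 0.02, 0],
    [-0.064, 0.23, 0.03, 0],
    [-0.064, 0.224, 0.025, 0],
    [0, 0, 0, 0],
    [0, 0, 0, 0],
    [0, 0, 0, 0],
    [0, 0, 0, 0],
    [0, 0, 0, 0],
    [0, 0, 0, 0],
    [0, 0, 0, 0],
    [0, 0, 0, 0],
  ],
)

```text
t: 22.22
position: [0.629, -0.0386, 0.1409]
orientation: [0.0, 0.563, 0.826, 0.0]
ft_force: [-0.4, -0.2, 0.3]
opening: 0.0915
gripper_force: 0.0
```

```bash
python3 - <<'E'
from h import *
print(state()['t'],state()['position'])
p,d,c=snap('wrist','w5.png');W=cloud(d,c)
P=rect(W,d,(.6145,-.0036),.1,.07,.09,'level')
go(.6145,-.0036,.09,111.2)
E
```

```text
22.2167 [ 0.62902677 -0.0386352   0.14088256]
level 12667 [615.3  -3.3 161.3  24.8  21.2] 0.0788
yaw 111.41 total shares dx 0.253 dy -0.006 dz 0.339 rows>=1.5 turn total 0.001 (0.2 deg) rows>=0.0
```

View pics/w5.png

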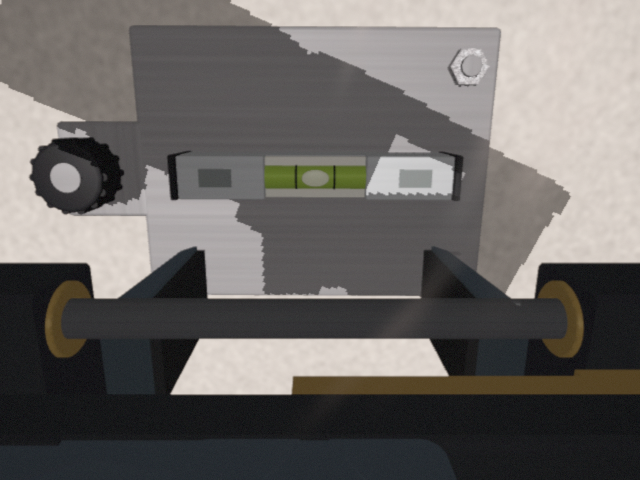

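The bubble centre is at column 316 between lines at 296 and 335, so it is centred. I'll press with both open fingertips on the solid ends of the bar, straddling the vial.

Emit:
drive_tool(
  motion=[
    [0.08, 0, 0, 0],
    [0.1, 0, 0, 0],
    [0.073, 0, 0, 0],
    [0, 0, 0.12, 0],
    [0, 0, 0.14, 0],
    [0, 0, 0.08, 0],
    [0, 0, 0.03, 0],
    [0, 0, 0, 0],
    [0, 0, 0, 0],
    [0, 0, 0, 0],
  ],
)

```text
t: 23.1
position: [0.6162, -0.0029, 0.0861]
orientation: [0.001, 0.563, 0.826, 0.001]
ft_force: [-0.4, -0.6, 0.4]
opening: 0.0911
gripper_force: 0.0
```

Emit:
drive_tool(
  motion=[
    [0, 0, 0.01, 0],
    [0, 0, 0.01, 0],
    [0, 0, 0.01, 0],
    [0, 0, 0, 0],
    [0, 0, 0, 0],
    [0, 0, 0, 0],
  ],
)

```text
t: 23.6
position: [0.6155, -0.0033, 0.0804]
orientation: [0.0, 0.563, 0.826, -0.0]
ft_force: [-0.7, -0.9, 0.1]
opening: 0.091
gripper_force: 0.0
```

Emit:
drive_tool(
  motion=[
    [0, 0, 0.007, 0],
    [0, 0, 0, 0],
    [0, 0, 0, 0],
    [0, 0, 0, 0],
  ],
)

```text
t: 23.93
position: [0.6155, -0.0032, 0.0793]
orientation: [0.0, 0.563, 0.826, -0.0]
ft_force: [0.1, 0.4, 0.8]
opening: 0.0914
gripper_force: 0.0
```

Emit:
drive_tool(
  motion=[
    [0, 0, 0.004, 0],
    [0, 0, 0, 0],
    [0, 0, 0, 0],
  ],
)

```text
t: 24.18
position: [0.6154, -0.0032, 0.0787]
orientation: [-0.0, 0.563, 0.826, -0.0]
ft_force: [-0.5, 0.6, 0.1]
opening: 0.0915
gripper_force: 0.0
```

Emit:
drive_tool(
  motion=[
    [0, 0, 0.003, 0],
    [0, 0, 0, 0],
    [0, 0, 0, 0],
  ],
)

```text
t: 24.43
position: [0.6155, -0.0032, 0.0783]
orientation: [0.0, 0.563, 0.826, -0.0]
ft_force: [-0.4, -0.7, 0.5]
opening: 0.091
gripper_force: 0.0
```

Emit:
drive_tool(
  motion=[
    [0, 0, 0.003, 0],
    [0, 0, 0, 0],
    [0, 0, 0, 0],
  ],
)

```text
t: 24.68
position: [0.6155, -0.0032, 0.0783]
orientation: [0.0, 0.563, 0.826, 0.0]
ft_force: [-1.2, -0.3, 3.4]
opening: 0.091
gripper_force: 1.9
```

Emit:
drive_tool(
  motion=[
    [0, 0, 0.002, 0],
    [0, 0, 0, 0],
    [0, 0, 0, 0],
  ],
)

```text
t: 24.93
position: [0.6155, -0.0032, 0.0783]
orientation: [0.0, 0.563, 0.826, 0.0]
ft_force: [-1.9, -0.5, 5.8]
opening: 0.0914
gripper_force: 2.8
```

Emit:
drive_tool(
  motion=[
    [0, 0, 0.002, 0],
    [0, 0, 0, 0],
    [0, 0, 0, 0],
  ],
)

```text
t: 25.18
position: [0.6155, -0.0032, 0.0782]
orientation: [0.0, 0.563, 0.826, 0.0]
ft_force: [-2.2, 0.2, 6.8]
opening: 0.0913
gripper_force: 3.6
```

Emit:
drive_tool(
  motion=[
    [0, 0, 0.003, 0],
    [0, 0, 0, 0],
    [0, 0, 0, 0],
    [0, 0, 0, 0],
    [0, 0, 0, 0],
    [0, 0, 0, 0],
    [0, 0, 0, 0],
    [0, 0, 0, 0],
    [0, 0, 0, 0],
    [0, 0, 0, 0],
    [0, 0, 0, 0],
    [0, 0, 0, 0],
    [0, 0, 0, 0],
    [0, 0, 0, 0],
    [0, 0, 0, 0],
    [0, 0, 0, 0],
    [0, 0, 0, 0],
    [0, 0, 0, 0],
    [0, 0, 0, 0],
    [0, 0, 0, 0],
  ],
)

```text
t: 26.85
position: [0.6155, -0.0032, 0.0783]
orientation: [0.0, 0.563, 0.826, 0.0]
ft_force: [-2.8, 0.4, 8.3]
opening: 0.0911
gripper_force: 4.7
```

```bash
python3 - <<'E'
from h import *
p,d,c=snap('wrist','w6.png')
s=state();print(s['t'],s['position'],s['ft_force'])
E
```

```text
26.9 [ 0.61548799 -0.00322557  0.07827502] [-2.65216428 -0.45136118  9.49098546]
```

View pics/w6.png

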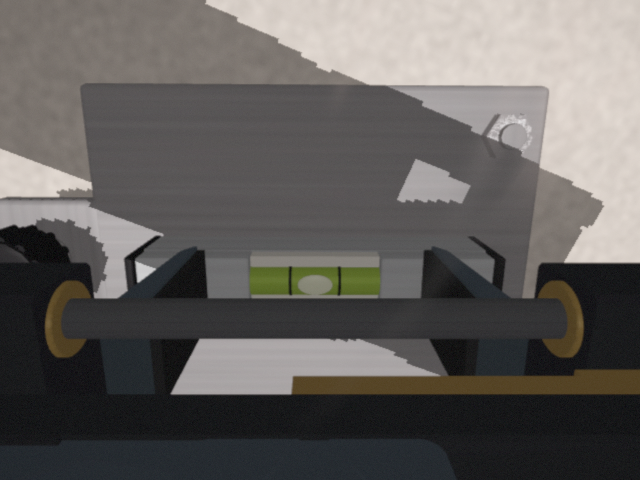

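The bubble centre is at column 315 between lines at 291 and 340, so it stays centred under about 9 N. I'll add a touch more force, settle, and hand in.

Emit:
drive_tool(
  motion=[
    [0, 0, 0.001, 0],
    [0, 0, 0, 0],
    [0, 0, 0, 0],
    [0, 0, 0, 0],
    [0, 0, 0, 0],
    [0, 0, 0, 0],
    [0, 0, 0, 0],
    [0, 0, 0, 0],
    [0, 0, 0, 0],
    [0, 0, 0, 0],
    [0, 0, 0, 0],
    [0, 0, 0, 0],
  ],
)

```text
t: 27.9
position: [0.6155, -0.0032, 0.0783]
orientation: [0.0, 0.563, 0.826, 0.0]
ft_force: [-2.8, 0.3, 10.9]
opening: 0.0911
gripper_force: 5.1
```

```bash
python3 - <<'E'
from h import *
f=[]
for i in range(6):
    p,d,c=snap('wrist',None); f.append(state()['ft_force'][2])
print(np.round(f,1),np.mean(f))
if 8<np.mean(f)<13: print(sign_off())
E
```

```text
[10.4 10.4 10.6 10.9 10.2  9.4] 10.312331524300857
the job is handed in; nothing more can be done
None
```

The job is handed in at about 28 s: the level lies lengthwise on the middle of the plate, the bubble was centred between the lines when last viewed (at about 9 N), and the fingers are still pressing on top at about 10 N, with none of the other things deliberately moved.

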